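# Sort the bench handful: instruments to the autoclave tray, pens to the rest

## Robot

A 7-joint arm with a two-finger parallel gripper is mounted at the origin on a cart in front of the work surface, level with it; the furniture and walls round the work are solid. World frame = base frame: x ahead of the robot, y to its left, z up, the work surface at z = 0. Lengths are in m, angles in rad, forces in N, time in s.
With the tool pointing down it reaches from about 0.4 to 0.875 m from the base axis. Payload 6.5 kg.
Tool frame: the origin (TCP) lies at the very end of the fingers, on their centre line; the grasp point (between the pads) lies 19 mm behind it; y points along the fingers, z is the direction in which the jaws open and shut, and the axes are right-handed (so a half turn about y gives the same grasp; the last joint's range is limited). The gripper opens to 85 mm and grips with 20 to 120 N. Pads are 22 mm wide; open, the fingers measure 114 mm over their backs; the gripper's body (76 mm by 85 mm) begins 54 mm behind the grasp point. The pads swing forward as they close: fully open they stand 13 mm farther back than shut.
Start: joints at [-1.226, 0.536, -0.004, 1.538, 0.003, 1.067, -0.071], TCP at [0.26, 0.596, 0.231] pointing down, gripper open.
Joint ranges: [-2.7, 2.7], [-0.37, 2.16], [-1.27, 1.26], [0.24, 2.4], [-1.31, 4.45], [0.19, 1.91], [-2.76, 2.76]. Speed limits (rad/s): [2.39, 2.39, 3.14, 3.14, 3.14, 3.14, 3.14].

## Interface

Orientations are given as a 3x3 rotation matrix whose columns are the frame's x, y, z axes.
In Python, from bench import bot gives the robot as it stands.
- The arm moves only by the tool step_arm, never from a script. Its argument "deltas" is a list of rows, each an object with "slide": the shift along the world's x, y, z in cm, a list of three; "roll": the turn about the world's z in rad. A call has 1 to 10 rows; each row is the pose to reach, as a shift and turn from the pose commanded when the call began; what a row does not reach only later rows make up. A row lasts 1/10 s, in which the tool goes at most 50 mm and 8.59 degrees, less where a joint would pass 70% of its speed; a pose out of reach is approached as far as the arm can. A call with a gripper value outside its range is refused whole. "jaw" is the gripper command: -1 is shut, 1 is fully open, values between are in proportion, set as the call begins (left out, the last holds). The fingers move at their own pace and stop on an object; "newtons" is the grip in N (left out, the last holds). Time passes only in rows, so rows that repeat a pose let the fingers close. It gives the time, the measured TCP pose, the force and the opening at its end, in the units of the state.
- bot.sense(): the state, without advancing time (a new reading comes with each control period).
- bot.snapshot(name): name is "scene" or "side" or "wrist"; returns a dict with "pixels" (400x640x3 uint8, blue, green, red), "fx", "fy", "cx", "cy" (pixels), "view" (4x4, takes a point from world to camera coordinates); the wrist camera has in their place "mount" (4x4, takes a point from camera to tool coordinates, whose origin is the TCP and whose axes are the tool frame's). Camera axes: x right, y down, z forward; pixel columns grow to the right and rows downward; lengths in m; the calibration is good to about 2 mm. A picture is of the moment at which its call begins: read the wrist's pose just before it. There is no depth.
- bot.sign_off(): hands the job in, once; it reports no verdict.
Trained networks look in a picture, given as the dict that the camera call returned (one of the last four; its "shot" number tells which), for a name from the list of things; names that differ only in an ending like _2 or _b are one class to them, and where a whole thing is asked for, a point or a joint stands for the part that bears it (a point fixed in the world has none). Each returns a list of dicts, best first, with "p" (0 to 1); they miss things now and then, are a little off and sometimes report something else, mostly with a low value. They report only what shows in the picture. A call takes as long as a camera call. They do not tell look-alikes from the thing itself.
- bot.trace(picture, target): "region" (400x640 bool, what is visible of it) and "pixel" ([column, row] in pixels, amid what is visible of it).
- bot.mark_of(picture, target): "pixel" ([column, row] in pixels: a listed point, or the origin of a listed thing).
The state is a dict: "t": time; "joints": joint angles; "dq": joint speeds; "tau": joint torques, N m; "tool_pos": TCP position; "ee_rot": TCP orientation; "wrist_force": force on the tool from outside, world axes, zero at the start; "moment": the same for the moment, N m; "width": opening from 0.0 (shut) to 1.0 (fully open).
Only numpy, scipy, OpenCV 4.12 (cv2) and the standard library are available. Lean on these libraries where they do the work, as an engineer would, in place of code of your own. Each camera call takes 0.05 s, during which the arm holds its last target.

## Task

The sorting session is over and the tools lie mixed on the bench. Lay the three steel instruments (the two forceps and the mounted needle) in the steel tray for the autoclave, one in each slot of its blue notched bars, flat across both bars and about centred, with no end past the tray's rim; lay the marker and the green pencil, which must not be autoclaved, on the white pen rest in the same way, one in each slot. Do not disturb the two dishes and the wash bottle.

Things in the scene. Friction and masses are not known exactly. Their poses are not given: they have to be found in the camera images.
- fine_forceps_c (a point): fine steel forceps, 116 long, 12 wide, 9 high (mm), bare metal. The point is its centre, 4.5 mm above its underside; x along its length (points at +x), z up; grasp across its width here. It starts lying flat on the bench.
- curved_forceps_c (a point): larger steel forceps with bent points, 131 long, 12 wide, 9 high (mm), bare metal. The point is its centre, 4.5 mm above its underside; x along its length (points at +x), z up; grasp across its width here. It starts lying flat on the bench.
- needle_c (a point): mounted dissecting needle, pale bare metal handle 8 mm thick with a thin needle at +x, 140 mm long in all. The point lies on its axis, 4 mm above its underside: the handle reaches 58 mm behind it (-x) and 37 mm ahead (+x), the needle 82 mm ahead; grasp across the handle here. x along its length, z up. It starts lying flat on the bench.
- pencil_c (a point): short dark green pencil, 120 long, 8 thick (mm), lead at +x. The point lies on its axis, 4 mm above its underside, 8 mm from mid-length towards the blunt end (52 mm of it behind the point, 68 mm ahead); x along its length, z up. It starts lying flat on the bench.
- pen_c (a point): felt marker, white barrel and blue cap, 135 long, 17 wide, 16 high (mm). The point is its centre, 8 mm above its underside; y (not x) along its length, z up. It starts lying flat on the bench.
- steel_tray: fixed steel tray, 211 (x) x 156 mm (inside 202 x 146), rim 20 mm high; origin under its centre, x along its length. On its 2 mm floor two blue bars, 12 mm thick, at x = -28 and +28 mm, each with 12 mm wide posts at y = -66, -22, 22, 66 (tops z = 30) leaving 32 mm slots at y = -44, 0, 44, slot floor z = 16. An instrument lies along x in the same slot of both bars, its underside at z = 16.
- pen_rest: fixed white plastic pen rest, base 96 (x) x 124 (y) mm, 8 mm high; origin under its centre. Two white bars, 12 mm thick, at x = -28 and +28 mm, each with 16 mm wide posts at y = -52, 0, 52 (tops z = 30) leaving 36 mm slots at y = -26 and 26, slot floor z = 14. A pen lies along x in the same slot of both bars, underside at z = 14, its ends overhanging.
- small_dish: small covered culture dish, clear and white, 60 mm across, 14 mm high, loose among the tools; leave it. Origin under its centre.
- big_dish: covered culture dish, clear and white, 90 mm across, 15 mm high, loose, behind the tools; leave it. Origin under its centre.
- squeeze_bottle: white wash bottle with yellow cap and spout, 76 mm across, 256 mm high, loose, at the back; leave it. Origin on the bench under it.
There are look-alikes about, which are no part of the job. What is shaped like the part that bears needle_c but orange is not meant.

How it is judged:
At the end, for the whole second after the job is handed in: Tray: one steel instrument per slot; rest: marker and pencil, one per slot; each down in both bars (height +/-4 mm), within 0.35 rad (rest 0.42), 16 mm (rest 18) of the slot line, lengthwise within 36 mm of the middle (rest 34, needle 20); all at rest (x of fine_forceps_c in the frame of steel_tray between -0.036 and 0.036 m and z of fine_forceps_c in the frame of steel_tray between 0.0155 and 0.0245 m and angle between the x axis of each of fine_forceps_c, curved_forceps_c, needle_c and the x axis of steel_tray, either way round below 0.35 rad and x of curved_forceps_c in the frame of steel_tray between -0.036 and 0.036 m and z of curved_forceps_c in the frame of steel_tray between 0.0155 and 0.0245 m and x of needle_c in the frame of steel_tray between -0.02 and 0.02 m and z of needle_c in the frame of steel_tray between 0.015 and 0.024 m and x of pencil_c in the frame of pen_rest between -0.034 and 0.034 m and z of pencil_c in the frame of pen_rest between 0.013 and 0.022 m and angle between the x axis of pencil_c and the x axis of pen_rest, either way round below 0.42 rad and x of pen_c in the frame of pen_rest between -0.034 and 0.034 m and z of pen_c in the frame of pen_rest between 0.017 and 0.026 m and angle between the y axis of pen_c and the x axis of pen_rest, either way round below 0.42 rad and (y of fine_forceps_c in the frame of steel_tray between -0.06 and -0.028 m or y of curved_forceps_c in the frame of steel_tray between -0.06 and -0.028 m or y of needle_c in the frame of steel_tray between -0.06 and -0.028 m) and (y of fine_forceps_c in the frame of steel_tray between -0.016 and 0.016 m or y of curved_forceps_c in the frame of steel_tray between -0.016 and 0.016 m or y of needle_c in the frame of steel_tray between -0.016 and 0.016 m) and (y of fine_forceps_c in the frame of steel_tray between 0.028 and 0.06 m or y of curved_forceps_c in the frame of steel_tray between 0.028 and 0.06 m or y of needle_c in the frame of steel_tray between 0.028 and 0.06 m) and (y of pencil_c in the frame of pen_rest between -0.044 and -0.008 m or y of pen_c in the frame of pen_rest between -0.044 and -0.008 m) and (y of pencil_c in the frame of pen_rest between 0.008 and 0.044 m or y of pen_c in the frame of pen_rest between 0.008 and 0.044 m) and linear speed of each of fine_forceps, curved_forceps, needle, pencil, pen below 0.02 m/s); the robot touches nothing.
It fails at once if the small dish is pushed more than 15 mm or tipped (distance of small_dish from where it was at the start of the episode above 0.015 m or angle between small_dish's own z axis and vertical above 0.3 rad).
It fails at once if the large dish is pushed more than 15 mm or tipped (distance of big_dish from where it was at the start of the episode above 0.015 m or angle between big_dish's own z axis and vertical above 0.3 rad).
It fails at once if the wash bottle is pushed more than 15 mm or tipped (distance of squeeze_bottle from where it was at the start of the episode above 0.015 m or angle between squeeze_bottle's own z axis and vertical above 0.3 rad).
It also fails if it takes over 120 s, if anything falls off the work surface, if the arm or the gripper's body presses on something with over 40 N, if the wrist force passes 120 N, or if a joint passes its speed limit or range.

## Working session

There is one attempt and no reset: what is moved stays moved. The work goes in short steps, Python scripts to look and compute and a tool call to move; the robot and the scene stay as the last step left them, time stands still between calls to the robot, and variables do not carry over. Pictures are saved under pics/ and viewed, and the job is handed in when it is done.

Besides the shell and the picture viewer there is one more tool, called after ">>>" as name([rows], argument=value, ...), one row to a line, values as JSON. step_arm: Moves the arm, as the interface text tells. Its arguments: {"type":"object","properties":{"deltas":{"type":"array"},"jaw":{"type":"number"},"newtons":{"type":"number"}},"required":["deltas"]}

```bash
ls; mkdir -p pics; cat > h.py <<'E'
import numpy as np, cv2, pickle
from bench import bot
def snap(name,fn=None):
    s=bot.sense(); p=bot.snapshot(name)
    if name=='wrist':
        T=np.eye(4); T[:3,:3]=np.array(s['ee_rot']); T[:3,3]=s['tool_pos']
        p['c2w']=T@np.array(p['mount'])
    else: p['c2w']=np.linalg.inv(np.array(p['view']))
    if fn: cv2.imwrite('pics/'+fn+'.png',np.array(p['pixels']))
    return p
def px2w(p,uv,z):
    c=p['c2w']; d=c[:3,:3]@np.array([(uv[0]-p['cx'])/p['fx'],(uv[1]-p['cy'])/p['fy'],1.])
    o=c[:3,3]; return o+d*(z-o[2])/d[2]
def w2px(p,X):
    q=np.linalg.inv(p['c2w'])@np.append(X,1.); return np.array([p['fx']*q[0]/q[2]+p['cx'],p['fy']*q[1]/q[2]+p['cy']])
E
python3 - <<'E'
from h import *
s=bot.sense()
print({k:np.round(v,3).tolist() for k,v in s.items()})
for n in ['scene','side','wrist']:
    p=snap(n,n+'0'); print(n,p.get('shot'),p['fx'],p['cx'],np.round(p['c2w'],3).tolist())
E
```

```text
pics
{'t': 0.0, 'joints': [-1.226, 0.537, -0.004, 1.539, 0.003, 1.067, -0.071], 'dq': [0.0, 0.003, 0.0, 0.0, -0.0, -0.001, -0.001], 'tau': [-0.001, -58.342, 1.048, -25.911, 0.012, 0.009, -0.0], 'tool_pos': [0.259, 0.595, 0.23], 'ee_rot': [[0.917, -0.001, 0.399], [-0.399, -0.002, 0.917], [0.0, -1.0, -0.002]], 'wrist_force': [0.111, 1.159, 0.484], 'moment': [0.021, 0.038, -0.011], 'width': 1.001}
scene 1 368.64006295992897 323.77967988535505 [[0.81, -0.412, 0.417, 0.159], [-0.586, -0.562, 0.584, -0.439], [-0.006, -0.718, -0.696, 0.672], [0.0, 0.0, 0.0, 1.0]]
side 2 496.97954031054996 319.8858649202621 [[0.908, -0.261, 0.328, 0.182], [-0.419, -0.567, 0.709, -0.74], [0.001, -0.781, -0.624, 0.733], [0.0, 0.0, 0.0, 1.0]]
wrist 3 289.632217058229 318.73267839019303 [[0.4, 0.88, 0.256, 0.194], [0.917, -0.383, -0.113, 0.624], [-0.002, 0.28, -0.96, 0.373], [0.0, 0.0, 0.0, 1.0]]
```

View pics/scene0.png

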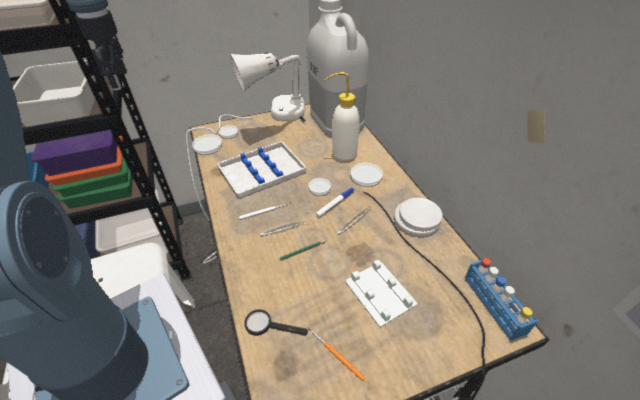

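View pics/side0.png

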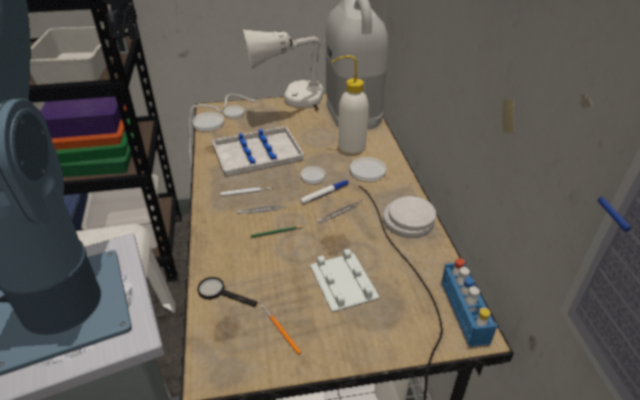

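View pics/wrist0.png

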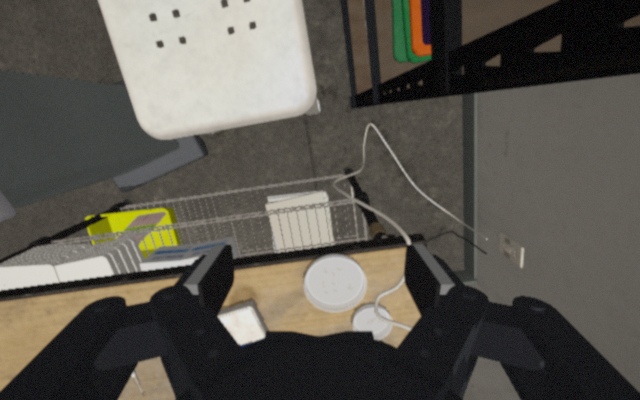

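The scene view shows the needle near (262,211), forceps near (280,229) and (353,220), the pencil at (302,249) and the marker at (335,203). The tray is at (262,168), the pen rest at (381,292), and the orange look-alike needle at (340,355). Next I'll measure.

```bash
cat > m.py <<'E'
from h import *
Z=dict(fine_forceps_c=.0045,curved_forceps_c=.0045,needle_c=.004,pencil_c=.004,pen_c=.008,steel_tray=0,pen_rest=0,small_dish=0,big_dish=0,squeeze_bottle=0)
for n in ['scene','side']:
    p=snap(n)
    for k,z in Z.items():
        for d in bot.mark_of(p,k)[:3]:
            print(n,k,'mark',round(d['p'],2),np.round(d['pixel']).tolist(),np.round(px2w(p,d['pixel'],z),3).tolist())
        if k.endswith('_c'):
          for d in bot.trace(p,k)[:3]:
            r=np.array(d['region']); v,u=np.nonzero(r)
            W=np.array([px2w(p,(a,b),z)[:2] for a,b in zip(u,v)])
            (c,sz,an)=cv2.minAreaRect(W.astype(np.float32)*1000)
            m=W.mean(0); U,S,V=np.linalg.svd(W-m,full_matrices=False); t=(W-m)@V[0]
            print('   trace',round(d['p'],2),np.round(d['pixel']).tolist(),'yaw',round(np.arctan2(V[0,1],V[0,0]),3),'ends',np.round(m+t.min()*V[0],3),np.round(m+t.max()*V[0],3),'L',round(np.ptp(t),3))
E
python3 m.py
```

```text
scene fine_forceps_c mark 0.7 [333.0, 199.0] [0.586, 0.118, 0.004]
scene fine_forceps_c mark 0.63 [367.0, 176.0] [0.721, 0.136, 0.004]
scene fine_forceps_c mark 0.53 [282.0, 228.0] [0.425, 0.109, 0.004]
   trace 0.53 [281.0, 229.0] yaw 2.898 ends [0.45  0.104] [0.386 0.119] L 0.066
scene curved_forceps_c mark 0.53 [354.0, 219.0] [0.585, 0.029, 0.004]
scene needle_c mark 0.59 [338.0, 356.0] [0.344, -0.219, 0.004]
scene needle_c mark 0.48 [260.0, 207.0] [0.418, 0.204, 0.004]
   trace 0.71 [347.0, 363.0] yaw -1.388 ends [ 0.339 -0.179] [ 0.357 -0.277] L 0.1
scene pencil_c mark 0.54 [299.0, 250.0] [0.422, 0.027, 0.004]
   trace 0.74 [301.0, 252.0] yaw 2.998 ends [0.486 0.018] [0.374 0.034] L 0.113
scene pen_c mark 0.51 [331.0, 201.0] [0.576, 0.111, 0.008]
   trace 0.51 [333.0, 200.0] yaw -2.956 ends [0.654 0.119] [0.515 0.093] L 0.141
scene steel_tray mark 0.57 [263.0, 170.0] [0.5, 0.338, 0.0]
scene pen_rest mark 0.8 [378.0, 294.0] [0.493, -0.164, 0.0]
scene small_dish mark 0.73 [323.0, 188.0] [0.595, 0.173, 0.0]
scene big_dish mark 0.73 [363.0, 175.0] [0.717, 0.148, 0.0]
scene squeeze_b
[... 1012 characters left out ...]
.483 0.021] [0.382 0.036] L 0.102
   trace 0.53 [324.0, 191.0] yaw -2.958 ends [0.655 0.126] [0.521 0.101] L 0.136
side pen_c mark 0.68 [323.0, 192.0] [0.579, 0.104, 0.008]
   trace 0.56 [325.0, 188.0] yaw -2.952 ends [0.655 0.122] [0.519 0.096] L 0.138
   trace 0.49 [335.0, 216.0] yaw -2.95 ends [0.632 0.035] [0.524 0.014] L 0.11
side steel_tray mark 0.69 [257.0, 150.0] [0.5, 0.357, 0.0]
side pen_rest mark 0.57 [341.0, 279.0] [0.498, -0.153, 0.0]
side small_dish mark 0.86 [312.0, 178.0] [0.583, 0.176, 0.0]
side big_dish mark 0.64 [367.0, 170.0] [0.725, 0.148, 0.0]
side squeeze_bottle mark 0.75 [351.0, 146.0] [0.739, 0.266, 0.0]
side squeeze_bottle mark 0.56 [276.0, 233.0] [0.43, 0.026, 0.0]
```

```bash
python3 - <<'E'
from h import *
p=snap('side'); a=p['pixels']; cv2.imwrite('pics/sidecrop.png',cv2.resize(a[120:310,200:400],None,fx=4,fy=3.1,interpolation=cv2.INTER_CUBIC))
p=snap('scene'); a=p['pixels']; cv2.imwrite('pics/scenecrop.png',cv2.resize(a[140:270,210:400],None,fx=4.2,fy=4.2,interpolation=cv2.INTER_CUBIC))
E
```

```text
(no output)
```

View pics/scenecrop.png

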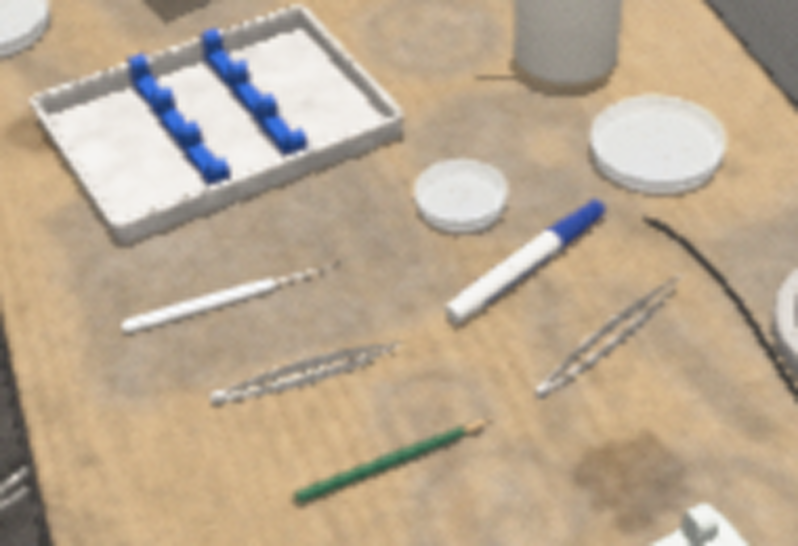

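View pics/sidecrop.png

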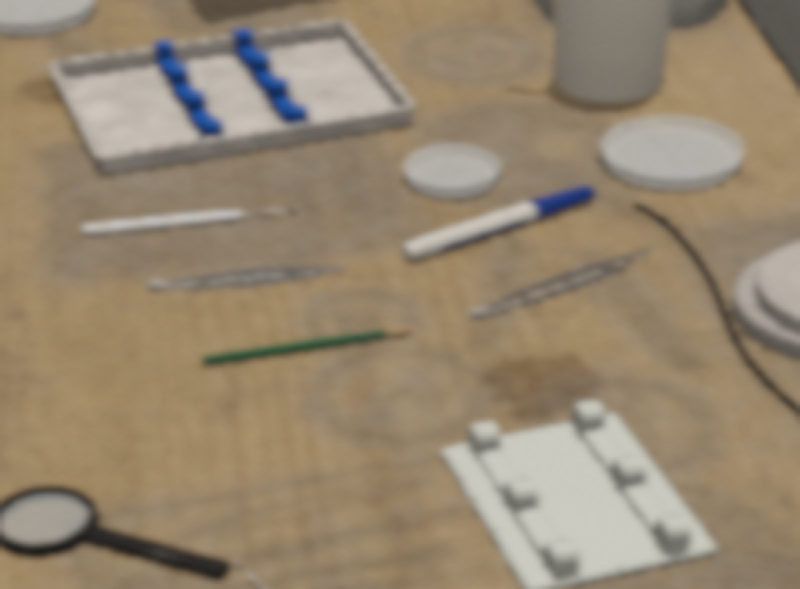

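>>> step_arm([
  {"slide": [2,-4.5,1],"roll": 0.1},
  {"slide": [4,-9,2],"roll": 0.2},
  {"slide": [6,-13.5,2],"roll": 0.3},
  {"slide": [8,-18,2],"roll": 0.41},
  {"slide": [10,-22,2],"roll": 0.41},
  {"slide": [12,-26,2],"roll": 0.41},
  {"slide": [14,-30,2],"roll": 0.41},
  {"slide": [16,-34,2],"roll": 0.41},
  {"slide": [17,-36,2],"roll": 0.41},
  {"slide": [17,-36,2],"roll": 0.41},
], jaw=-0.4)

```text
t: 2.85
tool_pos: [0.4314, 0.2321, 0.2516]
ee_rot: [[1.0, 0.001, 0.007], [-0.007, -0.001, 1.0], [0.001, -1.0, -0.001]]
wrist_force: [0.4, 0.4, -0.4]
width: 0.3
```

```bash
python3 - <<'E'
from h import *
p=snap('wrist','wrist1')
s=bot.sense(); print(np.round(s['tool_pos'],3),np.round(s['ee_rot'],3).tolist(),s['width'],s['t'])
E
```

```text
[0.43  0.235 0.251] [[1.0, 0.0, 0.004], [-0.004, 0.0, 1.0], [0.0, -1.0, 0.0]] 0.2982831425757259 2.9
```

View pics/wrist1.png

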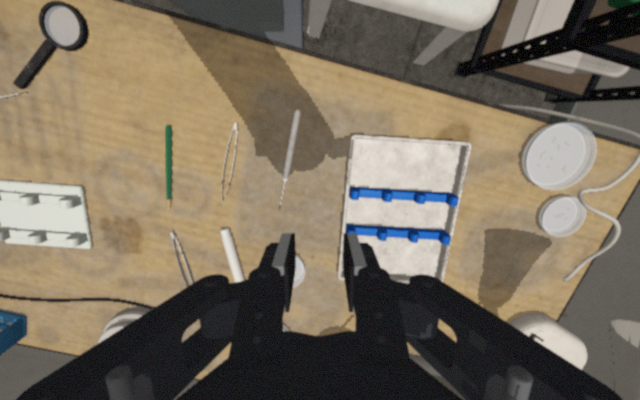

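The wrist view shows the needle at (290,155), forceps at (230,160), pencil at (169,165), tray centre at about (405,210) and pen rest at about (45,215). The needle is the pale-handled one. The orange one is far off, next to the magnifier. I'll enlarge the view to confirm and measure.

```bash
python3 - <<'E'
from h import *
p=snap('wrist'); a=p['pixels']
pickle.dump({k:p[k] for k in ['pixels','fx','fy','cx','cy','c2w']},open('w1.pkl','wb'))
cv2.imwrite('pics/w1a.png',cv2.resize(a[90:240,140:340],None,fx=4,fy=4,interpolation=cv2.INTER_CUBIC))
cv2.imwrite('pics/w1b.png',cv2.resize(a[120:270,330:490],None,fx=4,fy=4,interpolation=cv2.INTER_CUBIC))
for k in ['needle_c','fine_forceps_c','curved_forceps_c','pencil_c','steel_tray','pen_rest','pen_c']:
    z={'pen_c':.008,'steel_tray':0,'pen_rest':0}.get(k,.0043)
    for d in bot.mark_of(p,k)[:2]: print(k,round(d['p'],2),np.round(d['pixel']),np.round(px2w(p,d['pixel'],z),3))
    if k[-1]=='c':
     for d in bot.trace(p,k)[:2]:
        v,u=np.nonzero(np.array(d['region'])); W=np.array([px2w(p,(x,y),z)[:2] for x,y in zip(u,v)])
        m=W.mean(0);V=np.linalg.svd(W-m,full_matrices=False)[2];t=(W-m)@V[0]
        print('  tr',round(d['p'],2),np.round(d['pixel']),np.round(m+t.min()*V[0],3),np.round(m+t.max()*V[0],3),round(np.ptp(t),3),round(np.arctan(V[0,1]/V[0,0]),3))
E
```

```text
needle_c 0.94 [284. 152.] [0.411 0.187 0.004]
  tr 0.81 [286. 145.] [0.36  0.204] [0.451 0.183] 0.094 -0.224
fine_forceps_c 0.65 [225. 167.] [0.431 0.106 0.004]
curved_forceps_c 0.73 [182. 273.] [0.594 0.025 0.004]
pencil_c 0.89 [168. 162.] [0.424 0.03  0.004]
pencil_c 0.26 [280. 270.] [0.59  0.175 0.004]
  tr 0.82 [167. 162.] [0.376 0.034] [0.487 0.018] 0.111 -0.15
steel_tray 0.82 [392. 213.] [0.5   0.339 0.   ]
steel_tray 0.28 [235. 271.] [0.593 0.105 0.   ]
pen_rest 0.64 [ 46. 214.] [ 0.5  -0.16  0.  ]
pen_rest 0.3 [286. 157.] [0.419 0.189 0.   ]
pen_c 0.71 [234. 271.] [0.588 0.107 0.008]
  tr 0.67 [228. 259.] [0.519 0.094] [0.608 0.109] 0.09 0.173
```

View pics/w1a.png

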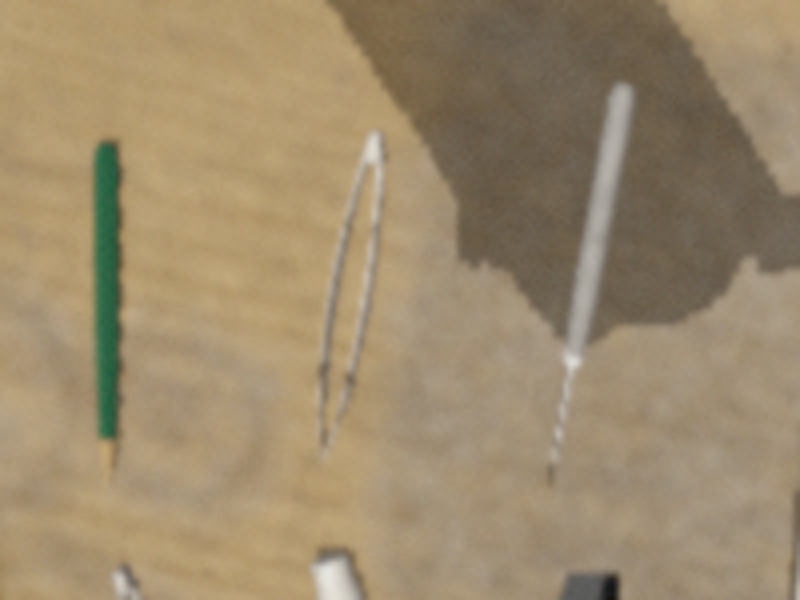

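View pics/w1b.png

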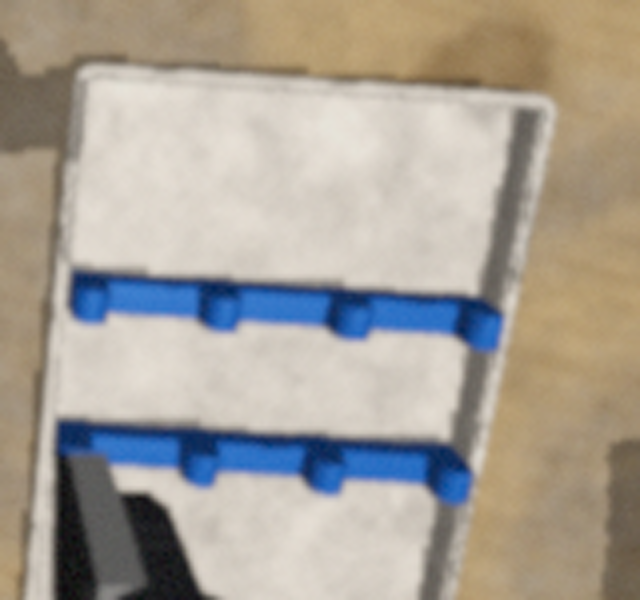

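```bash
python3 - <<'E'
from h import *
from scipy.optimize import least_squares
p=pickle.load(open('w1.pkl','rb'))
M=[((-.1055,-.078,.02),(79,66)),((-.1055,.078,.02),(554,95))]
for y,u,v in[(-.066,90,320),(-.022,220,328),(.022,350,337),(.066,480,348)]: M.append(((-.022,y,.03),(u,v)))
for y,u,v in[(-.022,200,485),(.022,325,492),(.066,452,502)]: M.append(((.034,y,.03),(u,v)))
P=np.array([m[0] for m in M]); Q=np.array([(m[1][0]/4+330,m[1][1]/4+120) for m in M])
def f(t):
    c,s=np.cos(t[2]),np.sin(t[2]);R=np.array([[c,-s,0],[s,c,0],[0,0,1]])
    return (np.array([w2px(p,R@x+[t[0],t[1],0]) for x in P])-Q).ravel()
r=least_squares(f,[.5,.345,-.1]);print('tray',r.x,np.round(r.fun,1))
def q(n,c,z): print(n,np.round(px2w(p,(c[0]/4+140,c[1]/4+90),z),4)[:2])
q('pencil blunt',(106,143),.004);q('pencil tip',(109,480),.004)
q('forc end',(374,135),.0045);q('forc tip',(323,457),.0045)
q('needle end',(623,86),.004);q('needle hand end',(572,358),.004);q('needle tip',(549,482),.004)
E
```

```text
tray [ 0.49852571  0.34165427 -0.07381168] [-1.6 -1.7  1.1 -0.4 -0.7  0.5  0.   0.7  0.6  0.6  0.9  0.1 -0.4  0.2
  0.1  0.5 -0.   0. ]
pencil blunt [0.376  0.0348]
pencil tip [0.4927 0.0181]
forc end [0.3739 0.123 ]
forc tip [0.4843 0.0953]
needle end [0.3589 0.2047]
needle hand end [0.4489 0.1847]
needle tip [0.4942 0.1747]
```

>>> step_arm([
  {"slide": [-0.7,-2,-4.5],"roll": -0.1},
  {"slide": [-1.4,-4.3,-9],"roll": -0.21},
  {"slide": [-1.4,-4.3,-13],"roll": -0.21},
  {"slide": [-1.4,-4.3,-17],"roll": -0.21},
  {"slide": [-1.4,-4.3,-20],"roll": -0.21},
  {"slide": [-1.4,-4.3,-20],"roll": -0.21},
  {"slide": [-1.4,-4.3,-20],"roll": -0.21},
])

```text
t: 4.25
tool_pos: [0.4157, 0.1929, 0.0517]
ee_rot: [[0.978, -0.0, 0.209], [-0.209, -0.0, 0.978], [-0.0, -1.0, -0.0]]
wrist_force: [0.3, 0.3, -0.2]
width: 0.297
```

```bash
cat > look.py <<'E'
import sys
from h import *
p=snap('wrist'); a=np.array(p['pixels']); s=bot.sense()
print(np.round(s['tool_pos'],4),'yaw',round(np.arctan2(-s['ee_rot'][0][2],s['ee_rot'][1][2]),3),round(s['width'],3),round(s['t'],2),np.round(s['wrist_force'],1))
t=w2px(p,s['tool_pos']); print('tcp px',t)
pickle.dump({k:p[k] for k in ['pixels','fx','fy','cx','cy','c2w']},open(sys.argv[1]+'.pkl','wb'))
cv2.imwrite('pics/'+sys.argv[1]+'.png',a)
E
python3 look.py w2
```

```text
[0.4165 0.1934 0.0525] yaw -0.211 0.301 4.3 [-0.1 -0.1  0.4]
tcp px [320.77232082 250.18143369]
```

View pics/w2.png

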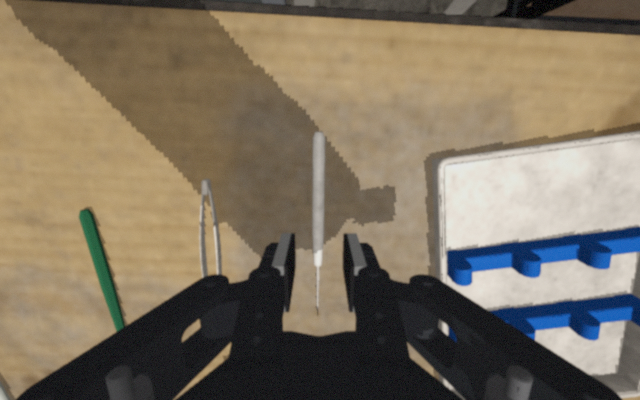

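The needle lies centred between the fingers. Now I'll descend.

>>> step_arm([
  {"slide": [0,-0.1,-2.5],"roll": 0},
  {"slide": [0,-0.1,-4],"roll": 0},
  {"slide": [0,-0.1,-4.8],"roll": 0},
  {"slide": [0,-0.1,-4.8],"roll": 0},
  {"slide": [0,-0.1,-4.8],"roll": 0},
])

```text
t: 4.8
tool_pos: [0.4164, 0.1923, 0.0044]
ee_rot: [[0.978, 0.002, 0.209], [-0.209, 0.001, 0.978], [0.001, -1.0, 0.001]]
wrist_force: [-0.6, -0.2, -0.8]
width: 0.302
```

>>> step_arm([
  {"slide": [0,0,0],"roll": 0},
  {"slide": [0,0,0],"roll": 0},
  {"slide": [0,0,0],"roll": 0},
  {"slide": [0,0,0],"roll": 0},
], jaw=-1, newtons=40)

```text
t: 5.2
tool_pos: [0.4163, 0.1923, 0.0043]
ee_rot: [[0.978, 0.001, 0.209], [-0.209, 0.001, 0.978], [0.001, -1.0, 0.001]]
wrist_force: [-0.9, -0.4, 7.2]
width: 0.069
```

>>> step_arm([
  {"slide": [0,0,0],"roll": 0},
  {"slide": [0,0,-0.2],"roll": 0},
  {"slide": [0,0,-0.2],"roll": 0},
  {"slide": [0,0,-0.2],"roll": 0},
], jaw=-0.5)

```text
t: 5.6
tool_pos: [0.4155, 0.1918, 0.0012]
ee_rot: [[0.978, -0.0, 0.209], [-0.209, -0.0, 0.978], [-0.0, -1.0, -0.0]]
wrist_force: [0.3, -0.0, 0.3]
width: 0.25
```

>>> step_arm([
  {"slide": [0,0,0],"roll": 0},
  {"slide": [0,0,0],"roll": 0},
  {"slide": [0,0,0],"roll": 0},
  {"slide": [0,0,0],"roll": 0},
], jaw=-1)

```text
t: 6.0
tool_pos: [0.4155, 0.1919, 0.0014]
ee_rot: [[0.978, -0.0, 0.209], [-0.209, 0.0, 0.978], [-0.0, -1.0, -0.0]]
wrist_force: [-0.6, -0.6, 3.5]
width: 0.071
```

>>> step_arm([
  {"slide": [0,0,3],"roll": 0},
  {"slide": [0,0,7],"roll": 0},
  {"slide": [2,4,10],"roll": 0.07},
  {"slide": [4,8,10],"roll": 0.135},
  {"slide": [6,12.5,10],"roll": 0.135},
  {"slide": [7.5,16.5,10],"roll": 0.135},
  {"slide": [8.6,19.4,10],"roll": 0.135},
  {"slide": [8.6,19.4,8],"roll": 0.135},
  {"slide": [8.6,19.4,8],"roll": 0.135},
  {"slide": [8.6,19.4,8],"roll": 0.135},
])

```text
t: 7.0
tool_pos: [0.5011, 0.3846, 0.0807]
ee_rot: [[0.997, -0.001, 0.076], [-0.076, -0.002, 0.997], [-0.001, -1.0, -0.002]]
wrist_force: [0.4, 0.1, -0.8]
width: 0.069
```

```bash
python3 look.py w3; python3 - <<'E'
from h import *
p=pickle.load(open('w3.pkl','rb'))
cv2.imwrite('pics/w3c.png',cv2.resize(p['pixels'][100:340,200:460],None,fx=2.5,fy=2.5))
E
```

```text
[0.5016 0.3848 0.0814] yaw -0.077 0.075 7.05 [ 0.5  0.7 -0.6]
tcp px [320.05528212 249.97762338]
```

View pics/w3c.png

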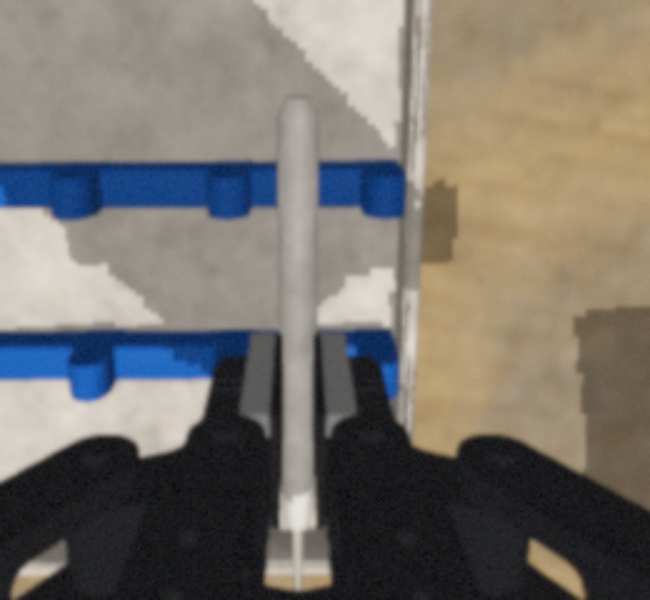

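```bash
python3 - <<'E'
from h import *
p=pickle.load(open('w3.pkl','rb'))
f=lambda X:np.round((w2px(p,X)-[200,100])*2.5)
print(f([.5016,.3848,.02]))
for y in (-.022,.022,.066):
  for x in (-.028,.028):
    c,s=np.cos(.074),-np.sin(.074)
    print(x,y,f([.4985+c*x-s*y,.3417+s*x+c*y,.03]))
E
```

```text
[300. 280.]
-0.028 -0.022 [ 61. 197.]
0.028 -0.022 [ 79. 382.]
-0.028 0.022 [222. 196.]
0.028 0.022 [228. 382.]
-0.028 0.066 [383. 196.]
0.028 0.066 [377. 382.]
```

>>> step_arm([
  {"slide": [0,0.1,-3],"roll": 0},
  {"slide": [0,0.1,-5],"roll": 0},
  {"slide": [0,0.1,-6],"roll": 0},
  {"slide": [0,0.1,-6.3],"roll": 0},
  {"slide": [0,0.1,-6.3],"roll": 0},
  {"slide": [0,0.1,-6.3],"roll": 0},
])

```text
t: 7.65
tool_pos: [0.5024, 0.3873, 0.0195]
ee_rot: [[0.997, 0.001, 0.076], [-0.076, 0.001, 0.997], [0.001, -1.0, 0.001]]
wrist_force: [-0.2, 0.3, -0.8]
width: 0.068
```

>>> step_arm([
  {"slide": [0,0,0],"roll": 0},
  {"slide": [0,0,0],"roll": 0},
  {"slide": [0,0,0],"roll": 0},
], jaw=-0.5)

```text
t: 7.95
tool_pos: [0.5018, 0.3871, 0.0187]
ee_rot: [[0.997, 0.001, 0.076], [-0.076, 0.0, 0.997], [0.0, -1.0, 0.0]]
wrist_force: [-0.4, -0.5, 0.6]
width: 0.251
```

>>> step_arm([
  {"slide": [0,0,2],"roll": 0},
  {"slide": [0,0,6],"roll": 0},
  {"slide": [0,0,9],"roll": 0},
  {"slide": [0,0,9],"roll": 0},
])

```text
t: 8.35
tool_pos: [0.5044, 0.389, 0.1132]
ee_rot: [[0.997, 0.007, 0.076], [-0.076, 0.005, 0.997], [0.006, -1.0, 0.006]]
wrist_force: [0.4, 0.1, -0.6]
width: 0.25
```

```bash
python3 look.py w4; python3 - <<'E'
from h import *
p=pickle.load(open('w4.pkl','rb'))
cv2.imwrite('pics/w4c.png',cv2.resize(p['pixels'][100:340,200:460],None,fx=2.5,fy=2.5))
E
```

```text
[0.503  0.3881 0.1108] yaw -0.076 0.251 8.4 [ 0.2  1.1 -0.4]
tcp px [317.75840201 244.44008647]
```

View pics/w4c.png

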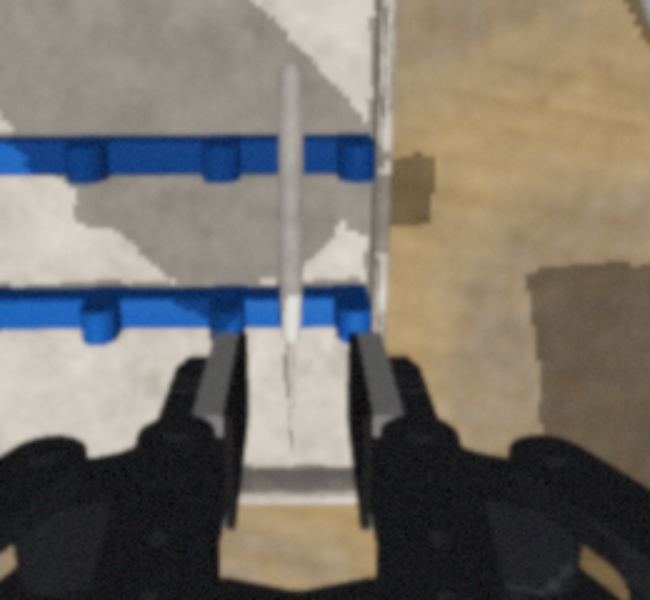

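The needle lies across both bars in the +y slot: its handle crosses crop columns 285–295 at both bars, between the posts. Next is the fine forceps.

>>> step_arm([
  {"slide": [-1.2,-4.8,0],"roll": -0.1},
  {"slide": [-2.4,-9.6,0],"roll": -0.17},
  {"slide": [-3.6,-14,0],"roll": -0.17},
  {"slide": [-4.8,-18.5,0],"roll": -0.17},
  {"slide": [-6,-23,-1],"roll": -0.17},
  {"slide": [-7.3,-27.8,-3],"roll": -0.17},
  {"slide": [-7.3,-27.8,-6],"roll": -0.17},
  {"slide": [-7.3,-27.8,-6],"roll": -0.17},
  {"slide": [-7.3,-27.8,-6],"roll": -0.17},
])

```text
t: 9.3
tool_pos: [0.4282, 0.1094, 0.048]
ee_rot: [[0.97, -0.002, 0.243], [-0.243, -0.0, 0.97], [-0.001, -1.0, -0.001]]
wrist_force: [0.4, 0.1, 0.2]
width: 0.251
```

```bash
python3 look.py w5; python3 - <<'E'
from h import *
p=pickle.load(open('w5.pkl','rb'))
cv2.imwrite('pics/w5c.png',cv2.resize(p['pixels'][100:340,200:460],None,fx=2.5,fy=2.5))
X=p['c2w']; f=lambda X:np.round((w2px(p,X)-[200,100])*2.5)
print(f([.3739,.123,.0045]),f([.4291,.1092,.0045]),f([.4843,.0953,.0045]))
E
```

```text
[0.4291 0.1101 0.0487] yaw -0.244 0.245 9.35 [0.1 0.7 0.2]
tcp px [321.28646364 250.05884733]
[299.  92.] [299. 302.] [298. 482.]
```

View pics/w5c.png

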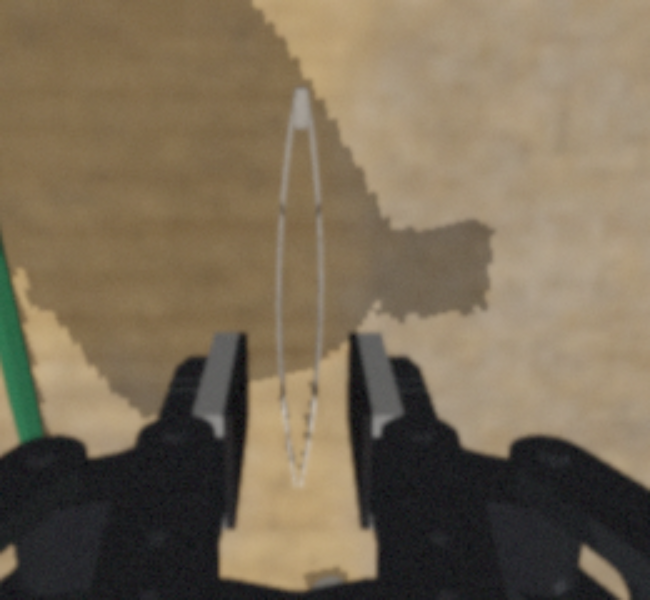

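>>> step_arm([
  {"slide": [0,0,-2.5],"roll": 0},
  {"slide": [0,0,-4],"roll": 0},
  {"slide": [0,0,-4.7],"roll": 0},
  {"slide": [0,0,-4.7],"roll": 0},
  {"slide": [0,0,-4.7],"roll": 0},
  {"slide": [0,0,-4.7],"roll": 0},
])

```text
t: 9.95
tool_pos: [0.4293, 0.1094, 0.0021]
ee_rot: [[0.97, 0.002, 0.243], [-0.243, 0.001, 0.97], [0.001, -1.0, 0.001]]
wrist_force: [-1.1, 0.3, -0.3]
width: 0.252
```

>>> step_arm([
  {"slide": [0,0,0],"roll": 0},
  {"slide": [0,0,0],"roll": 0},
  {"slide": [0,0,0],"roll": 0},
  {"slide": [0,0,0],"roll": 0},
], jaw=-1)

```text
t: 10.35
tool_pos: [0.4292, 0.1092, 0.002]
ee_rot: [[0.97, 0.001, 0.243], [-0.243, 0.001, 0.97], [0.001, -1.0, 0.001]]
wrist_force: [-0.2, -1.5, 6.8]
width: 0.128
```

>>> step_arm([
  {"slide": [0,0,3],"roll": 0},
  {"slide": [0,0,7],"roll": 0},
  {"slide": [1.2,4.2,9],"roll": 0.08},
  {"slide": [2.4,8.5,9],"roll": 0.17},
  {"slide": [3.8,13,9],"roll": 0.17},
  {"slide": [5,17,9],"roll": 0.17},
  {"slide": [6,20.5,9],"roll": 0.17},
  {"slide": [6.9,23.2,8],"roll": 0.17},
  {"slide": [6.9,23.2,8],"roll": 0.17},
  {"slide": [6.9,23.2,8],"roll": 0.17},
])

```text
t: 11.35
tool_pos: [0.4971, 0.3407, 0.081]
ee_rot: [[0.997, -0.001, 0.075], [-0.075, -0.001, 0.997], [-0.001, -1.0, -0.001]]
wrist_force: [-0.6, -0.7, 0.3]
width: 0.124
```

```bash
python3 look.py w6; python3 - <<'E'
from h import *
p=pickle.load(open('w6.pkl','rb'))
cv2.imwrite('pics/w6c.png',cv2.resize(p['pixels'][100:340,200:460],None,fx=2.5,fy=2.5))
E
```

```text
[0.4974 0.3396 0.0812] yaw -0.076 0.124 11.4 [ 0.2 -0.2 -0.1]
tcp px [317.72136395 249.28050446]
```

View pics/w6c.png

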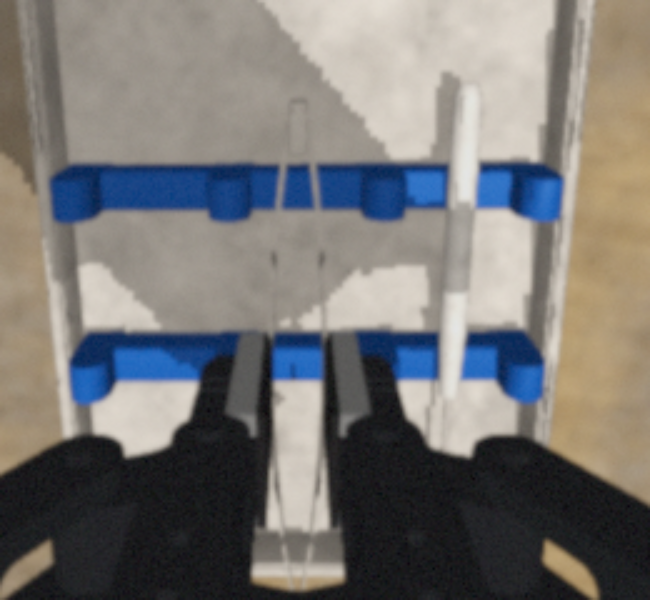

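>>> step_arm([
  {"slide": [0.1,0.2,-3],"roll": 0},
  {"slide": [0.1,0.2,-5],"roll": 0},
  {"slide": [0.1,0.2,-6],"roll": 0},
  {"slide": [0.1,0.2,-6.2],"roll": 0},
  {"slide": [0.1,0.2,-6.2],"roll": 0},
  {"slide": [0.1,0.2,-6.2],"roll": 0},
])

```text
t: 12.0
tool_pos: [0.4993, 0.3431, 0.0204]
ee_rot: [[0.997, 0.001, 0.076], [-0.076, 0.001, 0.997], [0.001, -1.0, 0.001]]
wrist_force: [-0.6, 0.5, 0.5]
width: 0.129
```

>>> step_arm([
  {"slide": [0,0,0],"roll": 0},
  {"slide": [0,0,0],"roll": 0},
  {"slide": [0,0,0],"roll": 0},
], jaw=-0.5)

```text
t: 12.3
tool_pos: [0.4988, 0.3431, 0.0197]
ee_rot: [[0.997, 0.001, 0.076], [-0.076, 0.0, 0.997], [0.0, -1.0, 0.0]]
wrist_force: [0.8, -0.1, 0.7]
width: 0.245
```

>>> step_arm([
  {"slide": [0,0,2],"roll": 0},
  {"slide": [0,0,6],"roll": 0},
  {"slide": [0,0,11],"roll": 0},
  {"slide": [0,0,16],"roll": 0},
  {"slide": [0,0,16],"roll": 0},
  {"slide": [0,0,16],"roll": 0},
])

```text
t: 12.9
tool_pos: [0.4992, 0.3435, 0.1807]
ee_rot: [[0.997, 0.002, 0.076], [-0.076, 0.002, 0.997], [0.002, -1.0, 0.002]]
wrist_force: [-1.0, 0.5, -0.2]
width: 0.246
```

```bash
python3 look.py w7; python3 - <<'E'
from h import *
p=pickle.load(open('w7.pkl','rb'))
cv2.imwrite('pics/w7c.png',cv2.resize(p['pixels'][100:340,200:460],None,fx=2.5,fy=2.5))
E
```

```text
[0.4982 0.3428 0.1791] yaw -0.076 0.253 12.95 [-0.5  0.1 -0.6]
tcp px [318.23517735 245.56593943]
```

View pics/w7c.png

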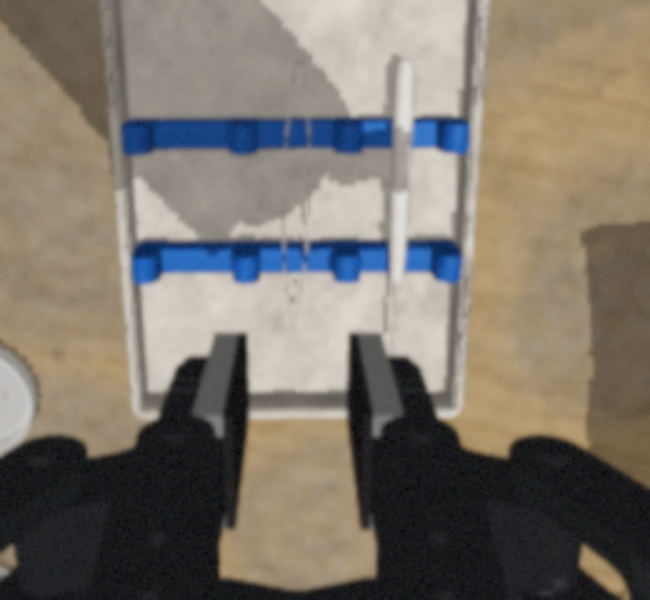

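The fine forceps lies in the middle slot, beside the needle. Next I'll move to a viewpoint for the curved forceps, marker and rest.

>>> step_arm([
  {"slide": [0,-4.5,2],"roll": 0.075},
  {"slide": [1,-9,4],"roll": 0.075},
  {"slide": [2,-13.5,6],"roll": 0.075},
  {"slide": [3,-18,7],"roll": 0.075},
  {"slide": [4.5,-22.5,7],"roll": 0.075},
  {"slide": [6,-27,7],"roll": 0.075},
  {"slide": [7.5,-31,7],"roll": 0.075},
  {"slide": [9,-35.5,7],"roll": 0.075},
  {"slide": [10,-39.3,7],"roll": 0.075},
  {"slide": [10,-39.3,7],"roll": 0.075},
])

```text
t: 13.95
tool_pos: [0.5979, -0.0581, 0.2472]
ee_rot: [[1.0, -0.003, 0.01], [-0.01, -0.005, 1.0], [-0.003, -1.0, -0.005]]
wrist_force: [-0.5, -0.1, -0.2]
width: 0.249
```

>>> step_arm([
  {"slide": [0,0,0],"roll": 0},
  {"slide": [0,0,0],"roll": 0},
])

```text
t: 14.15
tool_pos: [0.5978, -0.0485, 0.2479]
ee_rot: [[1.0, -0.003, -0.001], [0.001, 0.001, 1.0], [-0.003, -1.0, 0.001]]
wrist_force: [0.2, -0.2, -0.5]
width: 0.251
```

```bash
python3 look.py w8
```

```text
[ 0.5979 -0.0482  0.2483] yaw 0.002 0.248 14.2 [-0.  -0.1  0.8]
tcp px [320.14646113 249.16460211]
```

View pics/w8.png

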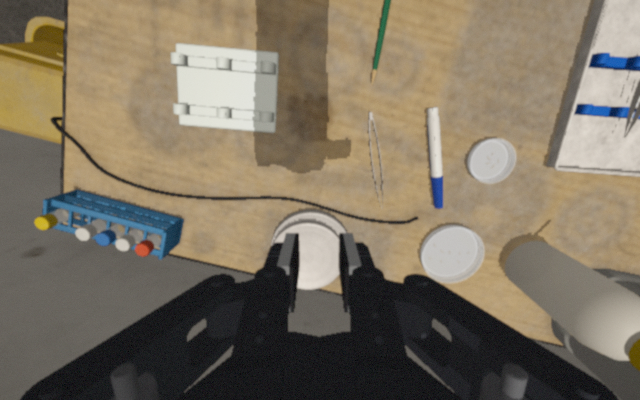

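The curved forceps is at (375,155), the marker at (435,157), the small dish at (491,160) and the rest at (227,88). I'll enlarge these to measure them.

```bash
python3 - <<'E'
from h import *
p=pickle.load(open('w8.pkl','rb'))
cv2.imwrite('pics/w8a.png',cv2.resize(p['pixels'][95:215,345:525],None,fx=4,fy=4,interpolation=cv2.INTER_CUBIC))
cv2.imwrite('pics/w8b.png',cv2.resize(p['pixels'][35:140,160:290],None,fx=5,fy=5,interpolation=cv2.INTER_CUBIC))
E
```

View pics/w8a.png

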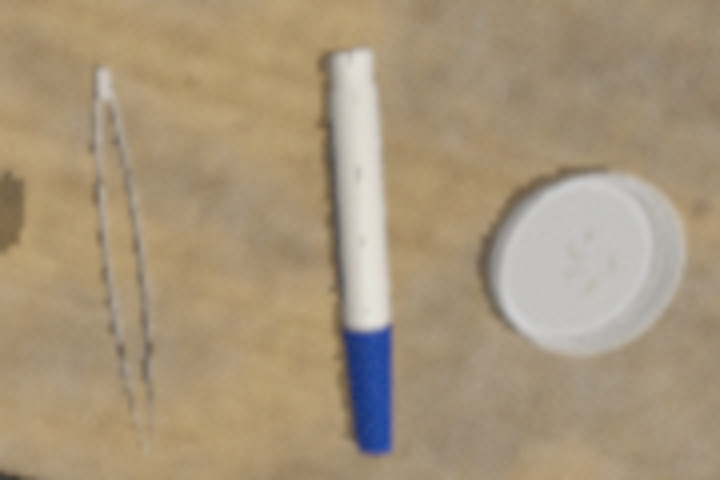

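View pics/w8b.png

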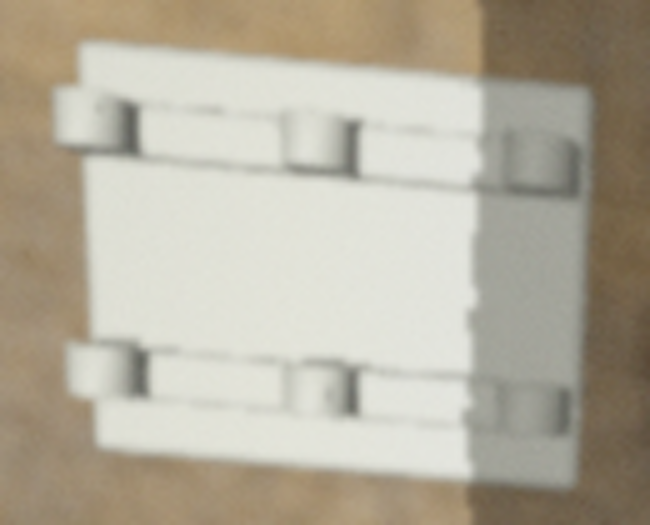

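```bash
python3 - <<'E'
from h import *
from scipy.optimize import least_squares
p=pickle.load(open('w8.pkl','rb'))
M=[((-.048,-.062,.008),(80,42)),((-.048,.062,.008),(592,88)),((.048,.062,.008),(578,487)),((.048,-.062,.008),(98,448))]
P=np.array([m[0] for m in M]); Q=np.array([(m[1][0]/5+160,m[1][1]/5+35) for m in M])
def pose(t,x):
    c,s=np.cos(t[2]),np.sin(t[2]);R=np.array([[c,-s,0],[s,c,0],[0,0,1]]); return R@x+[t[0],t[1],0]
f=lambda t:(np.array([w2px(p,pose(t,x)) for x in P])-Q).ravel()
r=least_squares(f,[.5,-.16,-.1]);print('rest',r.x,np.round(r.fun,1))
for x in(-.028,.028):
  for y in(-.052,0,.052): print((w2px(p,pose(r.x,np.array([x,y,.03])))-[160,35])*5//1)
for y in(-.026,.026): print('slot',y,pose(r.x,np.array([0,y,0])))
def q(n,c,z):
    w=px2w(p,(c[0]/4+345,c[1]/4+95),z);print(n,np.round(w,4)[:2]);return w
def seg(n,a,b):
    d=(b-a)[:2];print(n,'L',np.hypot(*d),'yaw',np.arctan2(d[1],d[0]),'mid',(a+b)[:2]/2)
seg('curved',q('c end',(104,68),.0045),q('c tip',(149,452),.0045))
print('beam mid', [q('b',c,.007) for c in [(103,240),(141,240)]])
seg('pen',q('p end',(349,50),.008),q('p cap',(374,450),.008))
q('dish l',(490,260),.012);q('dish mid',(588,262),.007)
for k,z in [('small_dish',0)]: pass
E
```

```text
rest [ 0.49995899 -0.16206949 -0.08071159] [-0.8 -0.6  0.7 -0.6  0.3  0.8 -0.2  0.7]
[ 79. 117.]
[308. 137.]
[535. 157.]
[ 92. 372.]
[311. 391.]
[528. 409.]
slot -0.026 [ 0.49786276 -0.18798485  0.        ]
slot 0.026 [ 0.50205521 -0.13615413  0.        ]
c end [0.5263 0.0183]
c tip [0.6559 0.0406]
curved L 0.13151452666255498 yaw 0.17101209274323118 mid [0.59111378 0.02944901]
b [0.5811 0.0203]
b [0.5811 0.0329]
beam mid [array([0.58106331, 0.02026304, 0.007     ]), array([0.58105844, 0.03285968, 0.007     ])]
p end [0.5208 0.0949]
p cap [0.654  0.1181]
pen L 0.13520383109866688 yaw 0.17300827791369405 mid [0.58740318 0.10649988]
dish l [0.5869 0.147 ]
dish mid [0.5883 0.1823]
```

>>> step_arm([
  {"slide": [-0.4,2,-4],"roll": 0.09},
  {"slide": [-0.8,4,-8],"roll": 0.17},
  {"slide": [-0.8,6,-12],"roll": 0.17},
  {"slide": [-0.8,7.7,-16],"roll": 0.17},
  {"slide": [-0.8,7.7,-20],"roll": 0.17},
  {"slide": [-0.8,7.7,-20],"roll": 0.17},
  {"slide": [-0.8,7.7,-20],"roll": 0.17},
])

```text
t: 14.9
tool_pos: [0.5903, 0.0274, 0.0496]
ee_rot: [[0.986, -0.001, -0.169], [0.169, -0.0, 0.986], [-0.001, -1.0, -0.0]]
wrist_force: [0.4, -0.8, 1.1]
width: 0.248
```

```bash
python3 look.py w9; python3 - <<'E'
from h import *
p=pickle.load(open('w9.pkl','rb'))
cv2.imwrite('pics/w9c.png',cv2.resize(p['pixels'][100:340,200:460],None,fx=2.5,fy=2.5))
f=lambda X:np.round((w2px(p,X)-[200,100])*2.5)
print(f([.5911,.0294,.0045]))
E
```

```text
[0.5916 0.027  0.051 ] yaw 0.169 0.251 14.95 [ 0.9 -0.3  0.3]
tcp px [318.38028423 251.98899601]
[305. 302.]
```

View pics/w9c.png

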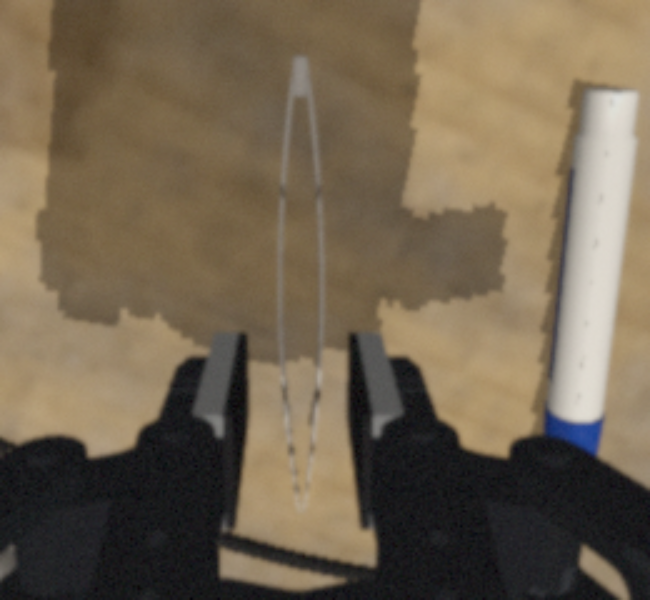

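>>> step_arm([
  {"slide": [0,0.1,-2.5],"roll": 0},
  {"slide": [0,0.1,-4],"roll": 0},
  {"slide": [0,0.1,-4.8],"roll": 0},
  {"slide": [0,0.1,-4.8],"roll": 0},
  {"slide": [0,0.1,-4.8],"roll": 0},
  {"slide": [0,0.1,-4.8],"roll": 0},
])

```text
t: 15.55
tool_pos: [0.5913, 0.0279, 0.0022]
ee_rot: [[0.986, 0.002, -0.168], [0.168, 0.0, 0.986], [0.002, -1.0, -0.0]]
wrist_force: [0.6, -0.4, 0.3]
width: 0.251
```

>>> step_arm([
  {"slide": [0,0,0],"roll": 0},
  {"slide": [0,0,0],"roll": 0},
  {"slide": [0,0,0],"roll": 0},
  {"slide": [0,0,0],"roll": 0},
], jaw=-1)

```text
t: 15.95
tool_pos: [0.5912, 0.0279, 0.0021]
ee_rot: [[0.986, 0.001, -0.168], [0.168, 0.0, 0.986], [0.001, -1.0, -0.0]]
wrist_force: [-1.0, -0.2, 6.2]
width: 0.126
```

>>> step_arm([
  {"slide": [0,0,3],"roll": 0},
  {"slide": [0,0,7],"roll": 0},
  {"slide": [-1.5,4,9],"roll": -0.08},
  {"slide": [-3,8.5,10],"roll": -0.16},
  {"slide": [-4.5,13,10],"roll": -0.243},
  {"slide": [-6,17,10],"roll": -0.243},
  {"slide": [-7.5,21,10],"roll": -0.243},
  {"slide": [-9,25,9],"roll": -0.243},
  {"slide": [-9.6,27,8],"roll": -0.243},
  {"slide": [-9.6,27,8],"roll": -0.243},
])

```text
t: 16.95
tool_pos: [0.4915, 0.3023, 0.0801]
ee_rot: [[0.998, -0.003, 0.067], [-0.067, 0.001, 0.998], [-0.003, -1.0, 0.001]]
wrist_force: [0.4, 0.4, -0.1]
width: 0.122
```

>>> step_arm([
  {"slide": [0,0,0],"roll": 0},
])

```text
t: 17.05
tool_pos: [0.4944, 0.2977, 0.0811]
ee_rot: [[0.997, -0.0, 0.073], [-0.073, -0.001, 0.997], [-0.0, -1.0, -0.001]]
wrist_force: [0.3, -0.8, -0.0]
width: 0.125
```

```bash
python3 look.py w10; python3 - <<'E'
from h import *
p=pickle.load(open('w10.pkl','rb'))
cv2.imwrite('pics/w10c.png',cv2.resize(p['pixels'][100:340,200:460],None,fx=2.5,fy=2.5))
E
```

```text
[0.4951 0.2967 0.0814] yaw -0.075 0.127 17.1 [-1.  -0.7  0.3]
tcp px [317.90145188 250.18048772]
```

View pics/w10c.png

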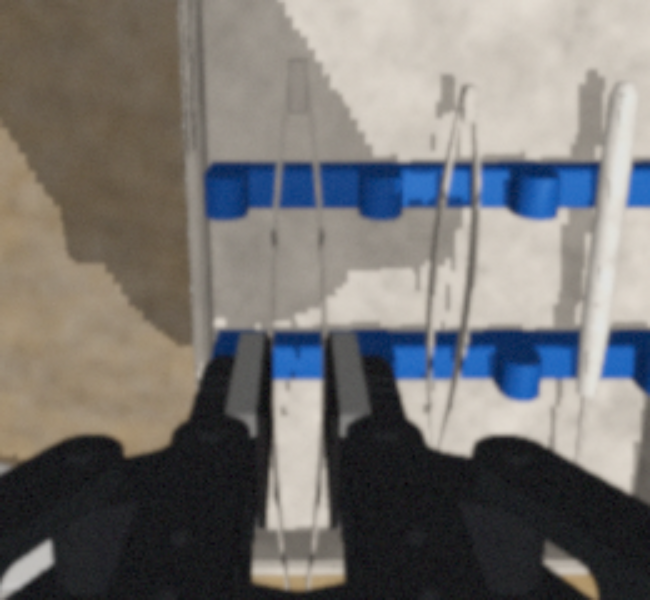

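>>> step_arm([
  {"slide": [0,0.1,-3],"roll": 0},
  {"slide": [0,0.1,-5],"roll": 0},
  {"slide": [0,0.1,-6],"roll": 0},
  {"slide": [0,0.1,-6.2],"roll": 0},
  {"slide": [0,0.1,-6.2],"roll": 0},
  {"slide": [0,0.1,-6.2],"roll": 0},
])

```text
t: 17.7
tool_pos: [0.4955, 0.299, 0.0204]
ee_rot: [[0.997, 0.002, 0.074], [-0.074, 0.001, 0.997], [0.002, -1.0, 0.001]]
wrist_force: [-0.5, -0.9, 0.3]
width: 0.129
```

>>> step_arm([
  {"slide": [0,0,0],"roll": 0},
  {"slide": [0,0,0],"roll": 0},
  {"slide": [0,0,0],"roll": 0},
], jaw=-0.5)

```text
t: 18.0
tool_pos: [0.4948, 0.2991, 0.0197]
ee_rot: [[0.997, 0.001, 0.074], [-0.074, 0.0, 0.997], [0.001, -1.0, 0.0]]
wrist_force: [-0.1, 0.0, -0.1]
width: 0.249
```

>>> step_arm([
  {"slide": [0,0,2],"roll": 0},
  {"slide": [0,0,6],"roll": 0},
  {"slide": [0,0,11],"roll": 0},
  {"slide": [0,0,16],"roll": 0},
  {"slide": [0,0,16],"roll": 0},
  {"slide": [0,0,16],"roll": 0},
])

```text
t: 18.6
tool_pos: [0.4952, 0.2994, 0.1808]
ee_rot: [[0.997, 0.002, 0.074], [-0.074, 0.002, 0.997], [0.002, -1.0, 0.002]]
wrist_force: [-0.1, -0.1, -1.1]
width: 0.247
```

```bash
python3 look.py w11; python3 - <<'E'
from h import *
p=pickle.load(open('w11.pkl','rb'))
cv2.imwrite('pics/w11c.png',cv2.resize(p['pixels'][80:320,200:460],None,fx=2.5,fy=2.5))
E
```

```text
[0.4941 0.2988 0.1792] yaw -0.074 0.252 18.65 [ 0.7  0.1 -0.1]
tcp px [318.38461769 245.58710242]
```

View pics/w11c.png

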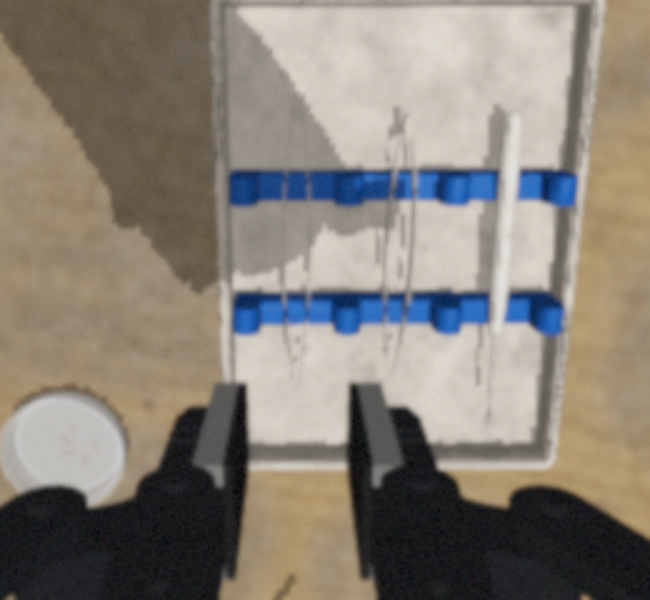

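All three steel instruments are in the tray, one per slot. Next is the pencil.

>>> step_arm([
  {"slide": [-1,-4.5,0],"roll": -0.07},
  {"slide": [-2,-9,0],"roll": -0.07},
  {"slide": [-3,-13.5,0],"roll": -0.07},
  {"slide": [-4.5,-18,-2],"roll": -0.07},
  {"slide": [-5.7,-22.5,-4],"roll": -0.07},
  {"slide": [-6.7,-27.1,-6],"roll": -0.07},
  {"slide": [-6.7,-27.1,-10],"roll": -0.07},
  {"slide": [-6.7,-27.1,-13],"roll": -0.07},
  {"slide": [-6.7,-27.1,-13],"roll": -0.07},
  {"slide": [-6.7,-27.1,-13],"roll": -0.07},
])

```text
t: 19.65
tool_pos: [0.4265, 0.0278, 0.0488]
ee_rot: [[0.99, -0.003, 0.143], [-0.143, -0.001, 0.99], [-0.003, -1.0, -0.001]]
wrist_force: [0.5, -0.4, 0.2]
width: 0.252
```

```bash
python3 look.py w12; python3 - <<'E'
from h import *
p=pickle.load(open('w12.pkl','rb'))
cv2.imwrite('pics/w12c.png',cv2.resize(p['pixels'][100:340,200:460],None,fx=2.5,fy=2.5))
f=lambda X:np.round((w2px(p,X)-[200,100])*2.5)
print(f([.376,.0348,.004]),f([.4275,.0274,.0045]))
E
```

```text
[0.4276 0.0281 0.0496] yaw -0.143 0.254 19.7 [0.8 0.8 0.4]
tcp px [320.46374985 250.93630463]
[298. 112.] [298. 302.]
```

View pics/w12c.png

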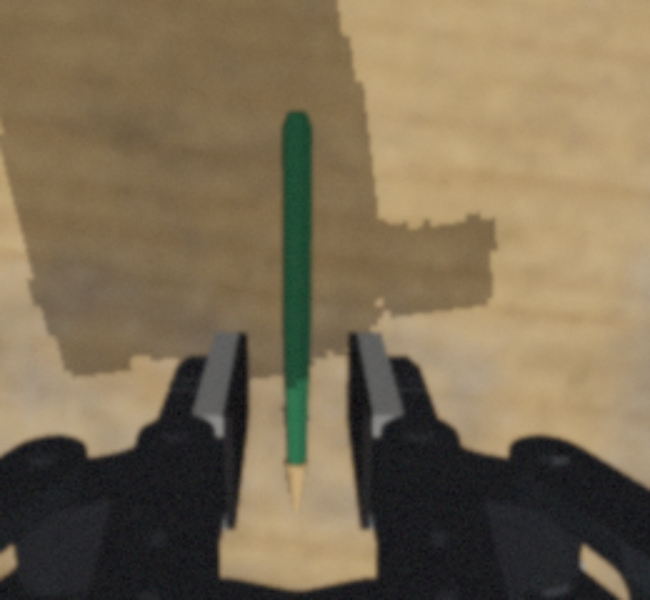

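Aligned and centred; descending.

>>> step_arm([
  {"slide": [0,0,-2.5],"roll": 0},
  {"slide": [0,0,-4],"roll": 0},
  {"slide": [0,0,-4.8],"roll": 0},
  {"slide": [0,0,-4.8],"roll": 0},
  {"slide": [0,0,-4.8],"roll": 0},
  {"slide": [0,0,-4.8],"roll": 0},
])

```text
t: 20.3
tool_pos: [0.4283, 0.0281, 0.0022]
ee_rot: [[0.99, 0.002, 0.143], [-0.143, 0.0, 0.99], [0.002, -1.0, 0.0]]
wrist_force: [-0.2, -0.0, 0.7]
width: 0.25
```

>>> step_arm([
  {"slide": [0,0,0],"roll": 0},
  {"slide": [0,0,0],"roll": 0},
  {"slide": [0,0,0],"roll": 0},
  {"slide": [0,0,0],"roll": 0},
], jaw=-1)

```text
t: 20.7
tool_pos: [0.4281, 0.028, 0.002]
ee_rot: [[0.99, 0.001, 0.143], [-0.143, 0.0, 0.99], [0.001, -1.0, 0.001]]
wrist_force: [-0.9, -0.5, 7.8]
width: 0.073
```

>>> step_arm([
  {"slide": [0,0,3],"roll": 0},
  {"slide": [0,0,7],"roll": 0},
  {"slide": [1.8,-4,8],"roll": 0.06},
  {"slide": [3.6,-8,8],"roll": 0.06},
  {"slide": [5.4,-12,8],"roll": 0.06},
  {"slide": [7.4,-16.4,8],"roll": 0.06},
  {"slide": [7.4,-16.4,8],"roll": 0.06},
  {"slide": [7.4,-16.4,8],"roll": 0.06},
  {"slide": [7.4,-16.4,8],"roll": 0.06},
])

```text
t: 21.6
tool_pos: [0.5009, -0.1347, 0.0812]
ee_rot: [[0.997, -0.001, 0.082], [-0.082, 0.001, 0.997], [-0.001, -1.0, 0.001]]
wrist_force: [-0.3, 0.8, -0.1]
width: 0.075
```

```bash
python3 look.py w13; python3 - <<'E'
from h import *
p=pickle.load(open('w13.pkl','rb'))
cv2.imwrite('pics/w13c.png',cv2.resize(p['pixels'][100:340,200:460],None,fx=2.5,fy=2.5))
E
```

```text
[ 0.501  -0.1344  0.0812] yaw -0.082 0.077 21.65 [ 0.1  0.9 -0.5]
tcp px [320.32835499 248.55525373]
```

View pics/w13c.png

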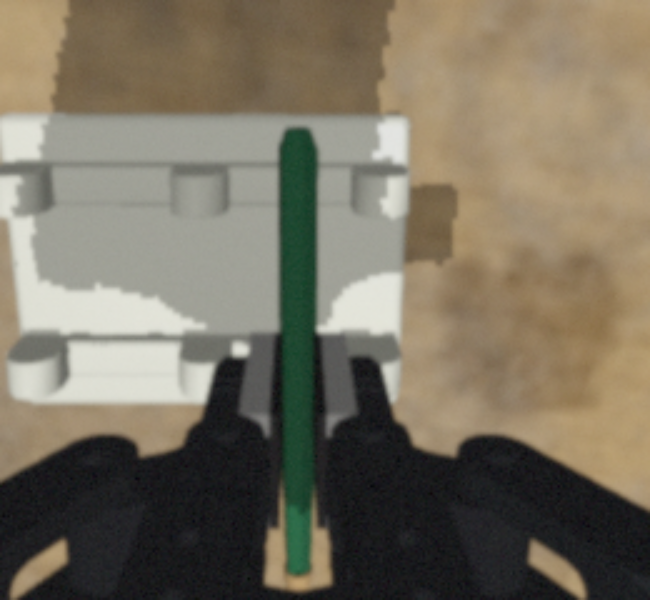

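>>> step_arm([
  {"slide": [0,-0.2,-3],"roll": 0},
  {"slide": [0,-0.2,-5],"roll": 0},
  {"slide": [0,-0.2,-6.2],"roll": 0},
  {"slide": [0,-0.2,-6.5],"roll": 0},
  {"slide": [0,-0.2,-6.5],"roll": 0},
  {"slide": [0,-0.2,-6.5],"roll": 0},
])

```text
t: 22.25
tool_pos: [0.5019, -0.1375, 0.0168]
ee_rot: [[0.997, 0.001, 0.083], [-0.083, 0.0, 0.997], [0.001, -1.0, 0.0]]
wrist_force: [0.2, -0.2, -0.3]
width: 0.075
```

>>> step_arm([
  {"slide": [0,0,0],"roll": 0},
  {"slide": [0,0,0],"roll": 0},
  {"slide": [0,0,0],"roll": 0},
], jaw=-0.5)

```text
t: 22.55
tool_pos: [0.5017, -0.1381, 0.0165]
ee_rot: [[0.996, 0.0, 0.084], [-0.084, -0.0, 0.996], [0.0, -1.0, -0.0]]
wrist_force: [-0.3, -0.1, -0.4]
width: 0.249
```

>>> step_arm([
  {"slide": [0,0,2],"roll": 0},
  {"slide": [0,0,6],"roll": 0},
  {"slide": [0,0,11],"roll": 0},
  {"slide": [0,0,16],"roll": 0},
  {"slide": [0,0,16],"roll": 0},
  {"slide": [0,0,16],"roll": 0},
])

```text
t: 23.15
tool_pos: [0.5023, -0.1381, 0.1776]
ee_rot: [[0.997, 0.003, 0.083], [-0.083, -0.0, 0.997], [0.003, -1.0, 0.0]]
wrist_force: [0.4, -0.0, -0.1]
width: 0.251
```

```bash
python3 look.py w14; python3 - <<'E'
from h import *
p=pickle.load(open('w14.pkl','rb'))
cv2.imwrite('pics/w14c.png',cv2.resize(p['pixels'][80:320,200:460],None,fx=2.5,fy=2.5))
E
```

```text
[ 0.5013 -0.1379  0.1762] yaw -0.084 0.252 23.2 [-0.7 -0.3 -0.5]
tcp px [319.91538708 245.50453904]
```

View pics/w14c.png

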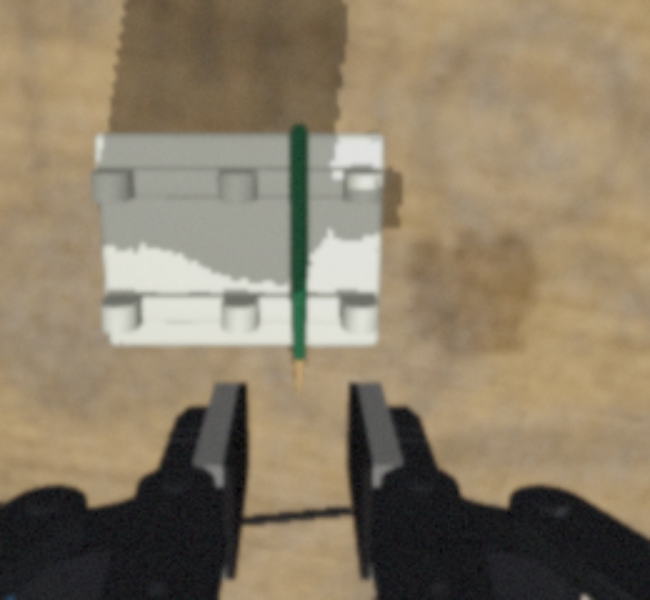

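>>> step_arm([
  {"slide": [1.4,4.2,0],"roll": 0.09},
  {"slide": [2.8,8.4,0],"roll": 0.18},
  {"slide": [4.2,12.5,0],"roll": 0.256},
  {"slide": [5.8,16.6,0],"roll": 0.256},
  {"slide": [7.2,20.6,-2],"roll": 0.256},
  {"slide": [8.5,24.4,-4],"roll": 0.256},
  {"slide": [8.5,24.4,-8],"roll": 0.256},
  {"slide": [8.5,24.4,-11.5],"roll": 0.256},
  {"slide": [8.5,24.4,-11.5],"roll": 0.256},
  {"slide": [8.5,24.4,-11.5],"roll": 0.256},
], jaw=-0.34)

```text
t: 24.2
tool_pos: [0.5855, 0.1053, 0.0603]
ee_rot: [[0.985, -0.003, -0.171], [0.171, -0.001, 0.985], [-0.003, -1.0, -0.0]]
wrist_force: [0.5, -0.3, -0.2]
width: 0.331
```

```bash
python3 look.py w15; python3 - <<'E'
from h import *
p=pickle.load(open('w15.pkl','rb'))
cv2.imwrite('pics/w15c.png',cv2.resize(p['pixels'][100:340,200:500],None,fx=2.5,fy=2.5))
f=lambda X:np.round((w2px(p,X)-[200,100])*2.5)
print(f([.5208,.0949,.008]),f([.5874,.1065,.008]))
E
```

```text
[0.5869 0.1055 0.0618] yaw 0.172 0.331 24.25 [ 0.6 -0.8 -0.1]
tcp px [319.54860009 252.29739003]
[302.  53.] [301. 296.]
```

View pics/w15c.png

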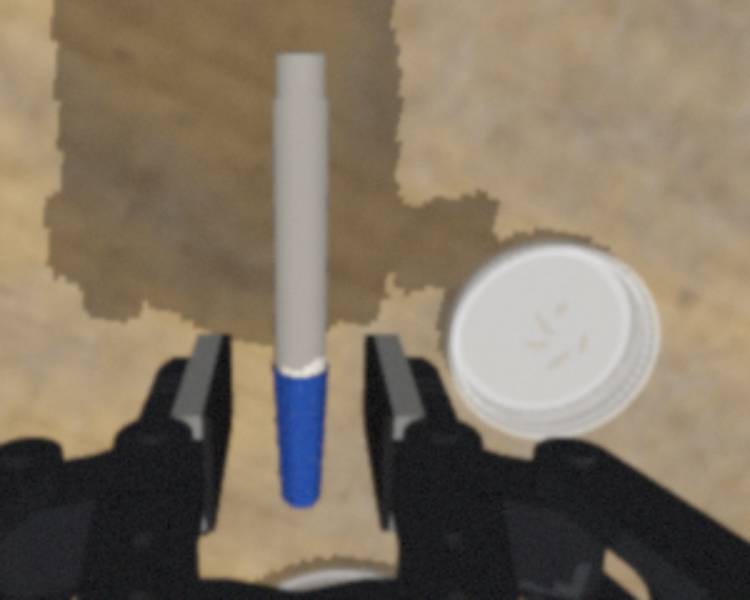

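>>> step_arm([
  {"slide": [0,0.05,-2.5],"roll": 0},
  {"slide": [0,0.05,-4],"roll": 0},
  {"slide": [0,0.05,-5],"roll": 0},
  {"slide": [0,0.05,-5.8],"roll": 0},
  {"slide": [0,0.05,-5.8],"roll": 0},
  {"slide": [0,0.05,-5.8],"roll": 0},
])

```text
t: 24.85
tool_pos: [0.5869, 0.1064, 0.0037]
ee_rot: [[0.985, 0.001, -0.171], [0.171, 0.0, 0.985], [0.001, -1.0, 0.0]]
wrist_force: [0.1, 0.2, -0.3]
width: 0.33
```

>>> step_arm([
  {"slide": [0,0,0],"roll": 0},
  {"slide": [0,0,0],"roll": 0},
  {"slide": [0,0,0],"roll": 0},
  {"slide": [0,0,0],"roll": 0},
], jaw=-1)

```text
t: 25.25
tool_pos: [0.5872, 0.1065, 0.0041]
ee_rot: [[0.985, 0.001, -0.171], [0.171, 0.0, 0.985], [0.001, -1.0, 0.0]]
wrist_force: [-1.0, 0.1, 6.6]
width: 0.163
```

>>> step_arm([
  {"slide": [0,0,3],"roll": 0},
  {"slide": [0,0,7],"roll": 0},
  {"slide": [-1.4,-4.5,9],"roll": -0.09},
  {"slide": [-2.8,-9,10],"roll": -0.18},
  {"slide": [-4.2,-13.5,10],"roll": -0.253},
  {"slide": [-5.5,-18,10],"roll": -0.253},
  {"slide": [-6.8,-22.5,10],"roll": -0.253},
  {"slide": [-8,-26.5,10],"roll": -0.253},
  {"slide": [-8.9,-29.5,9],"roll": -0.253},
  {"slide": [-8.9,-29.5,8],"roll": -0.253},
])

```text
t: 26.25
tool_pos: [0.4957, -0.1945, 0.0836]
ee_rot: [[0.996, 0.0, 0.089], [-0.089, -0.003, 0.996], [0.001, -1.0, -0.003]]
wrist_force: [0.7, -0.3, -0.5]
width: 0.161
```

>>> step_arm([
  {"slide": [0,0,0],"roll": 0},
  {"slide": [0,0,0],"roll": 0},
])

```text
t: 26.45
tool_pos: [0.498, -0.1871, 0.0832]
ee_rot: [[0.997, -0.0, 0.079], [-0.079, 0.001, 0.997], [-0.0, -1.0, 0.001]]
wrist_force: [0.3, 0.2, -0.7]
width: 0.166
```

```bash
python3 look.py w16; python3 - <<'E'
from h import *
p=pickle.load(open('w16.pkl','rb'))
cv2.imwrite('pics/w16c.png',cv2.resize(p['pixels'][100:340,200:460],None,fx=2.5,fy=2.5))
E
```

```text
[ 0.4984 -0.1869  0.0835] yaw -0.078 0.162 26.5 [-0.1  0.9  0.6]
tcp px [319.94424518 249.33275127]
```

View pics/w16c.png

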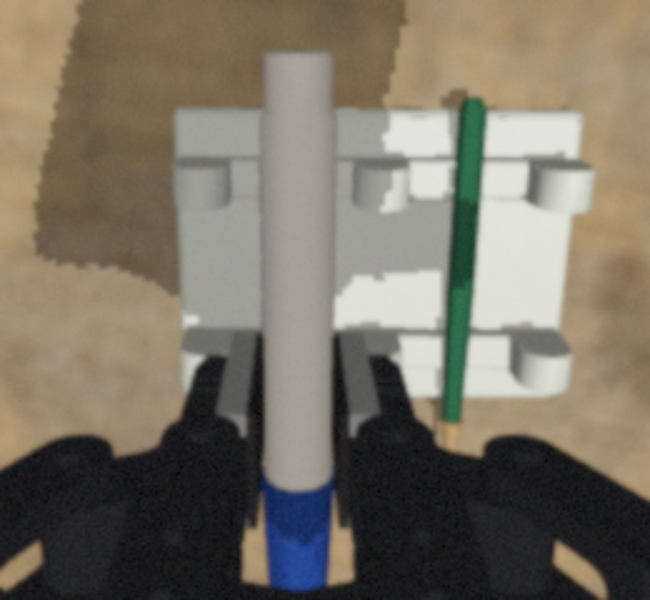

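>>> step_arm([
  {"slide": [0,-0.15,-3],"roll": 0},
  {"slide": [0,-0.15,-5],"roll": 0},
  {"slide": [0,-0.15,-6.2],"roll": 0},
  {"slide": [0,-0.15,-6.5],"roll": 0},
  {"slide": [0,-0.15,-6.5],"roll": 0},
  {"slide": [0,-0.15,-6.5],"roll": 0},
])

```text
t: 27.1
tool_pos: [0.4984, -0.1898, 0.019]
ee_rot: [[0.997, 0.001, 0.08], [-0.08, -0.0, 0.997], [0.001, -1.0, -0.0]]
wrist_force: [-0.4, 0.4, 1.0]
width: 0.161
```

>>> step_arm([
  {"slide": [0,0,0],"roll": 0},
  {"slide": [0,0,0],"roll": 0},
  {"slide": [0,0,0],"roll": 0},
], jaw=-0.4)

```text
t: 27.4
tool_pos: [0.4978, -0.1901, 0.0185]
ee_rot: [[0.997, 0.0, 0.081], [-0.081, -0.0, 0.997], [0.0, -1.0, -0.0]]
wrist_force: [-0.9, -1.3, -0.6]
width: 0.3
```

>>> step_arm([
  {"slide": [0,0,2],"roll": 0},
  {"slide": [0,0,6],"roll": 0},
  {"slide": [0,0,11],"roll": 0},
  {"slide": [0,0,16],"roll": 0},
  {"slide": [0,0,16],"roll": 0},
  {"slide": [0,0,16],"roll": 0},
])

```text
t: 28.0
tool_pos: [0.4983, -0.1902, 0.1796]
ee_rot: [[0.997, 0.003, 0.081], [-0.081, -0.0, 0.997], [0.003, -1.0, -0.0]]
wrist_force: [-0.7, 0.6, 0.1]
width: 0.299
```

```bash
python3 look.py w17; python3 - <<'E'
from h import *
p=pickle.load(open('w17.pkl','rb'))
cv2.imwrite('pics/w17c.png',cv2.resize(p['pixels'][80:320,200:460],None,fx=2.5,fy=2.5))
for n in ['side','scene']:
    p=snap(n); a=p['pixels']; cv2.imwrite('pics/end_%s.png'%n,cv2.resize(a[110:330,190:440],None,fx=3.1,fy=2.7,interpolation=cv2.INTER_CUBIC))
E
```

```text
[ 0.4973 -0.1898  0.1782] yaw -0.081 0.304 28.05 [-0.9 -0.7 -0. ]
tcp px [320.21576358 245.50168895]
```

View pics/w17c.png

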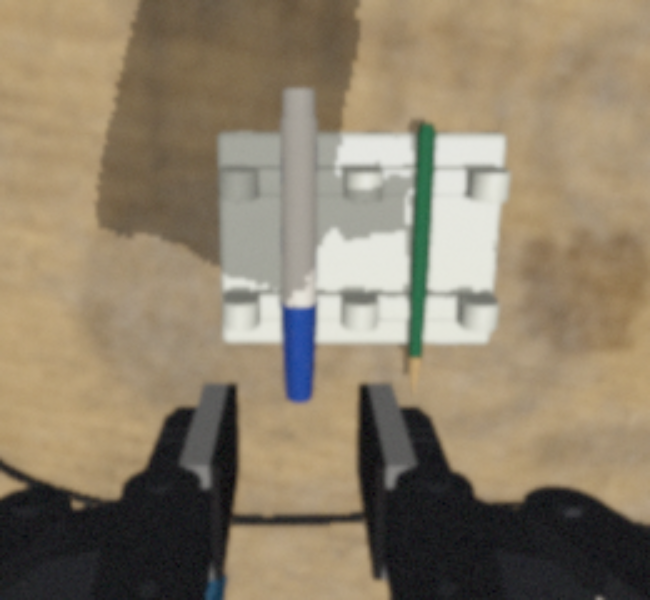

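View pics/end_scene.png

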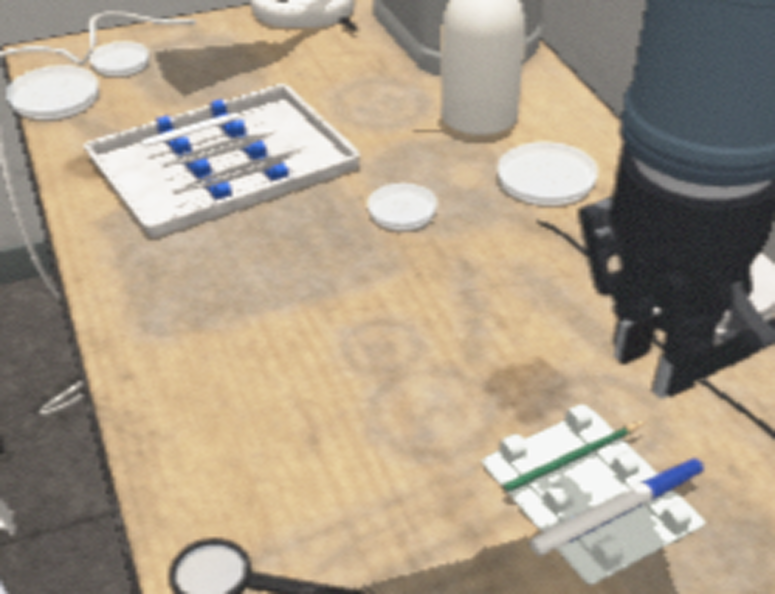

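View pics/end_side.png

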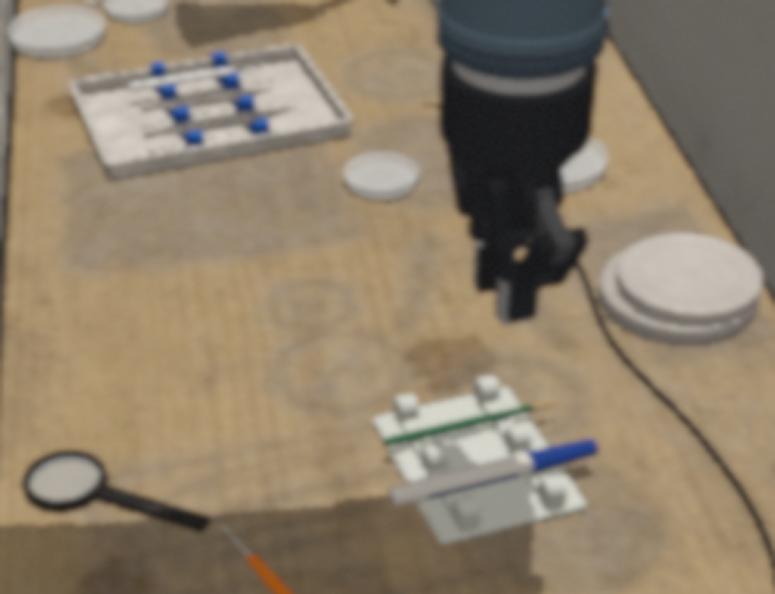

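```bash
python3 - <<'E'
from h import *
print(bot.sense()['t'],np.abs(bot.sense()['dq']).max()); print(bot.sign_off())
E
```

```text
28.15 0.008940074109073689
the job is handed in; nothing more can be done
None
```

All five tools are in place and the job was handed in at 28.15 s with the gripper clear of everything; the sign-off gives no verdict.

- **Steel tray:** the needle is in the +y slot, the fine forceps in the middle slot and the curved forceps in the −y slot.
- **Pen rest:** the pencil is in the +y slot and the marker in the −y slot.
- **Last checks:** the final wrist, scene and side pictures show each tool across both bars, between its posts and about centred. Nothing reaches past the tray's rim. I compared the dishes and the bottle by eye only; they look unmoved. I kept clear of the orange look-alike needle.
- **Heights:** I checked final heights from the release heights and by eye, not by a separate measurement. The forceps dropped about 1–2 mm at release.
- **What disagreed:**
  - The network's needle point was about 5 mm off the axis I measured, so I used my own line.
  - The first needle grip was about 2 mm high, so I opened and gripped again lower.
  - The finger opening read about 1–3 mm less than the known widths on every grip.

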